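# Check-weigh the low carton from the packed row

### The arm

A 6-joint arm with a two-finger parallel gripper is mounted at the origin on the work surface. World frame = base frame: x ahead of the robot, y to its left, z up, the work surface at z = 0. Lengths are in m, angles in rad, forces in N, time in s.
With the tool pointing down it reaches from about 0.425 to 0.95 m from the base axis. Payload 3.5 kg.
Tool frame: the origin (TCP) lies midway between the tips of the shut fingers; the grasp point (between the pads) lies ctrl.grasp_offset behind it (ctrl.grasp_offset is the distance from the TCP to the grasp point, in m); x points along the fingers, y is the direction in which the jaws open and shut, and the axes are right-handed (so a half turn about x gives the same grasp; the last joint's range is limited). The gripper opens to 85 mm and grips with 20 to 120 N. Pads are 22 mm wide; open, the fingers measure 114 mm over their backs; the gripper's body (76 mm by 85 mm) begins 54 mm behind the grasp point. The pads swing forward as they close: fully open they stand 13 mm farther back than shut.
Start: joints at [1.109, 0.286, 1.577, -0, 1.279, -0.15], TCP at [0.207, 0.642, 0.231] pointing down, gripper open.
Joint ranges: [-2.77, 2.77], [-0.9, 2.22], [0.21, 2.48], [-1.53, 4.67], [0.24, 2.81], [-2.84, 2.84]. Speed limits (rad/s): [2.79, 2.79, 3.14, 3.14, 3.14, 3.14].

### API

Orientations are given as a unit quaternion [x, y, z, w].
In Python, from plant import readout, read_camera, sign_off, ctrl gives the robot as it stands.
- The arm moves only by the tool drive_tool, never from a script. Its argument "steps" is a list of rows, each a list of 5 numbers: the shift along the tool's x, y, z in cm, then the turn about the tool's x in degrees, then the opening, from 0 (shut) to 1 (fully open). A call has 1 to 10 rows; each row shifts and turns the commanded pose from where the row before left it, along the tool's axes as they then stand; what a row does not reach is not made up. A row lasts 1/10 s, in which the tool goes at most 50 mm and 8.59 degrees, less where a joint would pass 70% of its speed; a pose out of reach is approached as far as the arm can. A call is refused whole if a number of a shift passes 5 or a number of a turn 8.59, either way. A call with a gripper value outside its range is refused whole. The fingers move at their own pace and stop on an object; "force" is the grip in N (left out, the last holds). Time passes only in rows, so rows that do not move let the fingers close. It gives the time, the measured TCP pose, the force and the opening at its end, in the units of the state.
- readout.get_state(): the state, without advancing time (a new reading comes with each control period).
- read_camera(name): name is "side" or "top"; returns a dict with "frame" (384x512x3 uint8, red, green, blue), "vertical_fov" (degrees; the focal length in pixels is half the picture's height over the tangent of half this angle, whatever the lens; pixels are square), "cx", "cy" (the principal point, pixels), "k1" (the pictures are not rectified: a ray, as slopes to the right and down, at radius r is drawn at 1 + k1 r^2 times it, then the intrinsics apply), "eye" and "orientation" of the camera in the world. Camera axes: x right, y up, looking along -z (the intrinsics and any distortion apply to the point x, -y, -z); pixel columns grow to the right and rows downward; lengths in m; the calibration is good to about 2 mm. A picture is of the moment at which its call begins. There is no depth.
- sign_off(): hands the job in, once; it reports no verdict.
The state is a dict: "time": time; "qpos": joint angles; "dq": joint speeds; "joint_efforts": joint torques, N m; "eef_pos": TCP position; "tcp_rot": TCP orientation; "contact_force": force on the tool from outside, world axes, zero at the start; "wrist_torque": the same for the moment, N m; "opening": opening from 0.0 (shut) to 1.0 (fully open).
Only numpy, scipy, OpenCV 4.12 (cv2) and the standard library are available. Lean on these libraries where they do the work, as an engineer would, in place of code of your own. Each camera call takes 0.05 s, during which the arm holds its last target. There are 200 camera calls.

### The job

One carton in the tightly packed row in the steel tray is lower than the others; it has to be check-weighed. Tip it out by its top, towards the tray's front, until it leans over the tray's front rim, then lift it out and stand it upright and gently in the middle of the scale's pan. Leave the tall cartons standing in their places and the tape roll, bottle and jar alone.

Things in the scene. Friction and masses are not known exactly. Their poses are not given: they have to be found in the camera images.
- low_mid (a point): Centre (95 mm above its underside) of the low carton: a closed kraft cardboard box 98 mm deep (its x), 46 thick (y), 190 high (z), about 0.24 kg, at any of the row's five places, axes parallel to the tray's. It tips about its lower front edge, balances at about 27 degrees, then falls on until it leans on the tray's front rim at about 36 degrees and stays there.
- tray: Fixed stainless steel tray. Origin: centre of its underside, on the table. x: depth, its front at -x (towards the robot, turned by up to 12 degrees); y: along the row; z up. 151 (x) x 252 (y) mm over the rim, floor 3 mm thick, 3 mm walls with a rim rolled outwards (8 mm) whose top is 60 mm above the table. The floor has a 3 mm high bead along y at x = -35 mm, which keeps the cartons' feet from sliding forward.
- row_mid (a point): Middle of the row of five cartons, on the tray's floor; axes as the tray's. Cartons stand at y = -94, -47, 0, 47, 94 mm from here (1 mm gaps), on the line x = +18 mm of the tray, backs against the rear wall; 37 mm of floor is free in front of them. Above the 60 mm rim their backs are free to reach behind.
- scale_pan (a point): Centre of the top of the scale's flat steel pan, 102 mm above the table; the pan is 220 (x) x 280 (y) mm, fixed. The counter scale (black housing 290 x 300 mm, display strip at its -x side, lower than the pan) is to one side of the tray, left or right. The point lies 30 mm behind the housing's centre.
- scale: The fixed counter scale itself; origin under the centre of its housing, x and y as for the pan.
- tall0: A tall carton of the row, 98 x 46 x 215 mm, 0.28 kg; origin: centre of its underside. Stays where it is.
- tall1: A tall carton as tall0.
- tall2: A tall carton as tall0.
- tall3: A tall carton as tall0.
- tape: Roll of packing tape lying flat, 100 mm across, 48 mm high, behind the gap between tray and scale; origin under its centre. Leave alone.
- spray: White bottle, 64 mm across, 170 mm high, at the left of tray or scale; origin under its centre. Leave alone.
- jar: Amber jar, 84 mm across, 110 mm high, at the right of tray or scale; origin under its centre. Leave alone.
Not all that is in view belongs to the job. Leave any yellow look-alike of the tall1 alone.

How it is judged:
On the way, in this order (a step that is already met when the one before it is completed fails the run):
1. The low carton is tipped out by its top past 30 degrees, towards the tray's front, its foot still in the tray (angle between low_mid's own z axis and vertical between 0.52 and 0.9 rad and z of low_mid in the frame of tray below 0.13 m and x of low_mid in the frame of tray between -0.09 and -0.02 m and y of low_mid in the frame of tray between -0.115 and 0.115 m), for 0.3 s.
2. The low carton is lifted clear of the tray (z of low_mid in the frame of tray above 0.19 m), for 0.1 s.
At the end, for the whole second after the job is handed in: The low carton stands still and upright (within 3.4 degrees) on the scale's pan, its centre within 45 mm of the pan's centre; the tall cartons stand upright (within 3.4 degrees) in the tray within 20 mm of their starting places (horizontal distance between low_mid and scale_pan below 0.045 m and z of low_mid in the frame of scale between 0.191 and 0.204 m and angle between each of low_mid, tall0, tall1, tall2, tall3's own z axis and vertical below 0.06 rad and linear speed of low below 0.01 m/s and distance of each of tall0, tall1, tall2, tall3 from where it was at the start of the episode below 0.02 m); the robot touches nothing.
It fails at once if a tall carton is tipped by more than 15 degrees or dragged more than 40 mm (angle between any of tall0, tall1, tall2, tall3's own z axis and vertical above 0.26 rad or distance of any of tall0, tall1, tall2, tall3 from where it was at the start of the episode above 0.04 m).
It fails at once if the low carton comes down on the scale faster than 0.35 m/s (a drop of over 6 mm) or is pressed onto it with more than 60 N (contact force between low and scale above 60 N or (horizontal distance between low_mid and scale_pan below 0.14 m and z of low_mid in the frame of scale below 0.215 m and linear speed of low above 0.35 m/s)).
It fails at once if the tape roll, the bottle or the jar is moved by more than 30 mm (distance of any of tape, spray, jar from where it was at the start of the episode above 0.03 m).
It also fails if it takes over 72 s, if anything falls off the work surface, if the arm or the gripper's body presses on something with over 40 N, if the wrist force passes 120 N, or if a joint passes its speed limit or range.

## Working session

There is one attempt and no reset: what is moved stays moved. The work goes in short steps, Python scripts to look and compute and a tool call to move; the robot and the scene stay as the last step left them, time stands still between calls to the robot, and variables do not carry over. Pictures are saved under pics/ and viewed, about 8 in all and at most 12, crops included, and the job is handed in when it is done.

Besides the shell and the picture viewer there is one more tool, called in YAML: its name, and indented under it one key for each argument. drive_tool: Moves the arm, as the interface text tells. Its arguments: {"type":"object","properties":{"steps":{"type":"array","items":{"type":"array","items":{"type":"number"}}},"force":{"type":"number"}},"required":["steps"]}

```bash
ls; mkdir -p pics; python3 - <<'E'
from plant import readout, read_camera, ctrl
import cv2, numpy as np
print(readout.get_state(), ctrl.grasp_offset)
ims=[]
for n in("top","side"):
    d=read_camera(n); print(n,{k:v for k,v in d.items() if k!='frame'})
    f=cv2.cvtColor(d['frame'],cv2.COLOR_RGB2BGR); cv2.imwrite(f'pics/raw_{n}.png',f); cv2.imwrite(f'pics/{n}1.png',cv2.resize(f,(800,600),interpolation=cv2.INTER_CUBIC))
E
```

```text
pics
{'time': 0.0, 'qpos': array([ 1.10897175e+00,  2.87200752e-01,  1.57817528e+00,  1.20074816e-05,
        1.27857701e+00, -1.50025392e-01]), 'dq': array([-1.55497079e-03,  5.68710760e-05, -1.27077976e-03,  1.23258655e-03,
        1.67542818e-03,  3.52174087e-04]), 'joint_efforts': array([-1.17513857e-03, -4.05971646e+01, -2.92628735e+01, -1.46440962e-04,
        5.67928029e-03,  2.73415701e-06]), 'eef_pos': array([0.20676308, 0.64186943, 0.2299247 ]), 'tcp_rot': array([ 0.10899824,  0.6987857 , -0.11058734,  0.69827528]), 'contact_force': array([-0.01993303,  1.19283256,  0.23511828]), 'wrist_torque': array([-0.03158286, -0.0038416 ,  0.03328395]), 'opening': 1.0005222224586587} 0.0187
top {'vertical_fov': 50.90256380836505, 'cx': 254.98377676795792, 'cy': 189.44115675118636, 'k1': -0.08723916046098282, 'eye': array([0.32796986, 0.0125744 , 1.48529217]), 'orientation': array([-0.04611055,  0.05651263,  0.71438287, -0.69594343])}
side {'vertical_fov': 45.56404426531236, 'cx': 252.45579663431906, 'cy': 190.033961490485, 'k1': -0.10920059804595984, 'eye': array([ 0.91020895, -0.16986667,  1.38019477]), 'orientation': array([0.13916489, 0.08689407, 0.54564098, 0.82180197])}
```

View pics/top1.png

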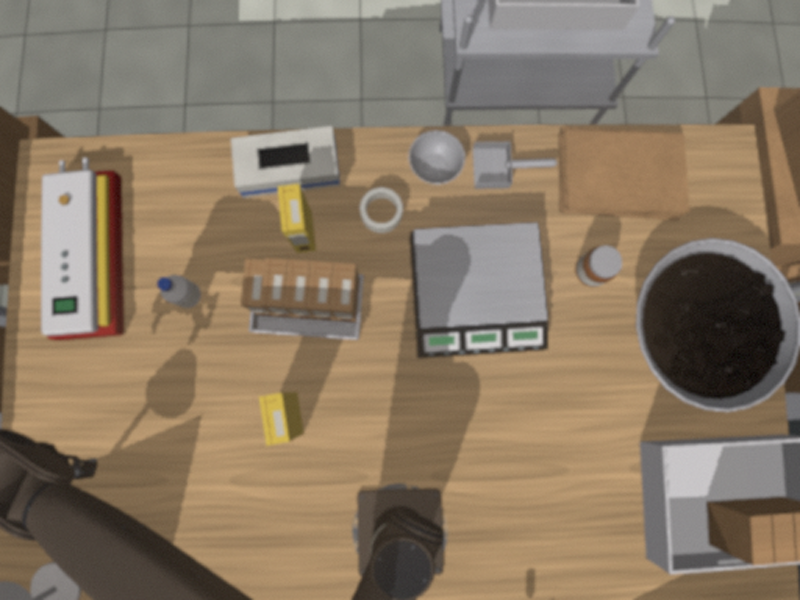

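View pics/side1.png

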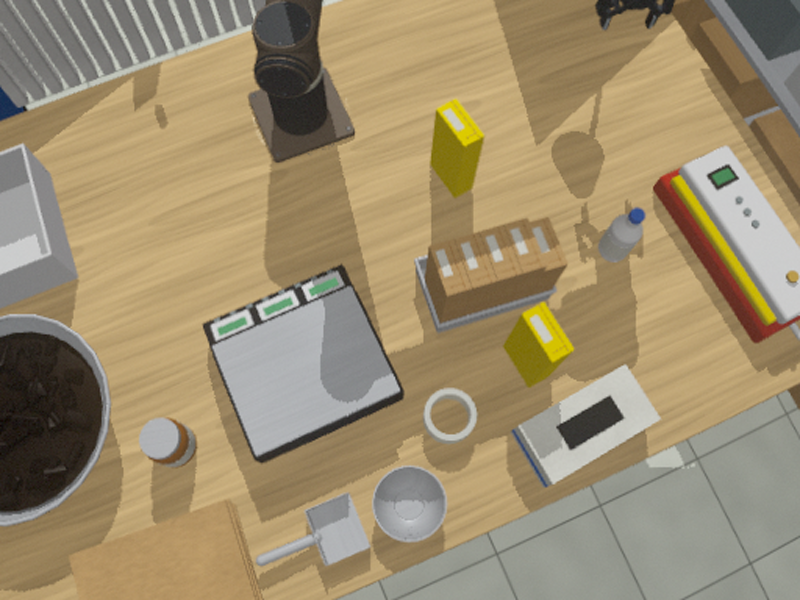

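Top: the row is at about (300,287), the pan at (480,275), and yellow look-alikes stand at (275,418) and (293,215). Side: the row is at (495,270), and the far-right carton at (543,237) looks lower (darker). I'll enlarge both views to check.

```bash
cat > h.py <<'E'
import numpy as np, cv2
from scipy.spatial.transform import Rotation as R
from plant import readout, read_camera, ctrl
def K(d):
    f=d['frame'].shape[0]/2/np.tan(np.radians(d['vertical_fov']/2))
    return np.array([[f,0,d['cx']],[0,f,d['cy']],[0,0,1]]),np.array([d['k1'],0,0,0.])
def ray(d,uv):
    k,dist=K(d)
    p=cv2.undistortPointsIter(np.array(uv,float).reshape(-1,1,2),k,dist,None,None,(3,100,1e-10)).reshape(-1,2)
    v=np.c_[p[:,0],-p[:,1],-np.ones(len(p))]
    return R.from_quat(d['orientation']).apply(v)
def onz(d,uv,z):
    v=ray(d,uv); e=d['eye']; return e+v*((z-e[2])/v[:,2])[:,None]
def proj(d,P):
    k,dist=K(d); c=R.from_quat(d['orientation']).inv().apply(np.atleast_2d(P)-d['eye'])
    return cv2.projectPoints(c*[1,-1,-1],np.zeros(3),np.zeros(3),k,dist)[0].reshape(-1,2)
def two(d1,p1,d2,p2):
    a,b=ray(d1,p1)[0],ray(d2,p2)[0]
    s=np.linalg.lstsq(np.c_[a,-b],d2['eye']-d1['eye'],rcond=None)[0]
    A=d1['eye']+s[0]*a; B=d2['eye']+s[1]*b
    return (A+B)/2,np.linalg.norm(A-B)
def snap(n):
    d=read_camera(n); return d,cv2.cvtColor(d['frame'],cv2.COLOR_RGB2BGR)
E
python3 - <<'E'
from h import *
o=[]
for n,(x,y) in (("top",(145,155)),("side",(260,130))):
    f=cv2.imread(f'pics/raw_{n}.png')[y:y+75,x:x+100]
    o.append(cv2.resize(f,(800,600),interpolation=cv2.INTER_CUBIC))
o=[cv2.resize(i,(800,600))[:, :] for i in o]
cv2.imwrite('pics/c_top.png',o[0]);cv2.imwrite('pics/c_side.png',o[1])
E
```

```text
(no output)
```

View pics/c_top.png

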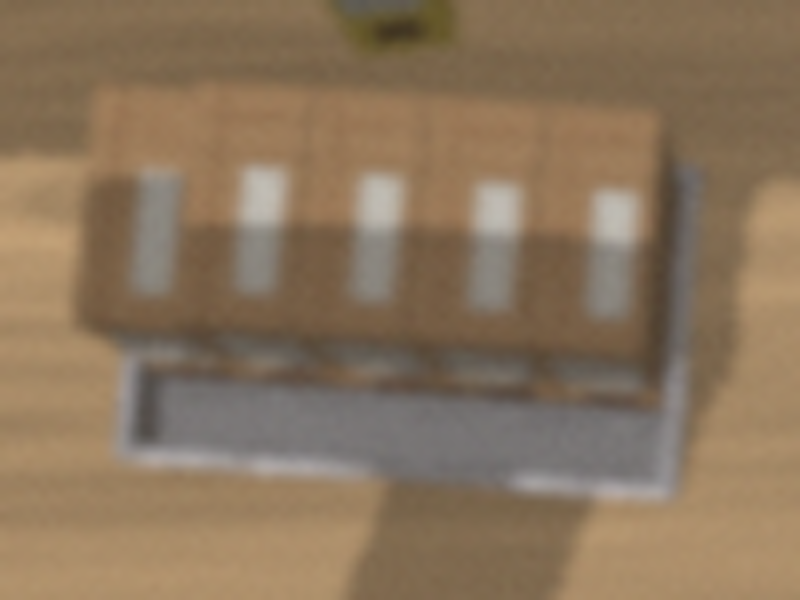

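View pics/c_side.png

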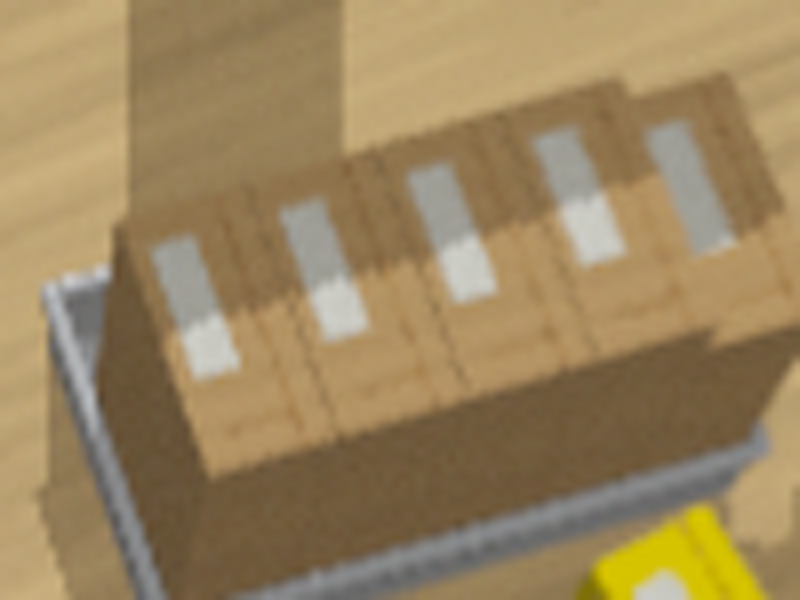

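Candidates in the enlarged crops are the five row cartons. In the side crop the top face of the rightmost one, at (715,210), steps down from its neighbour at (620,80)/(710,340). That is the leftmost in the top crop, at (140,210), so it is the low carton (place y=+94). The other kraft cartons, top (755,530), are in the bin, and the yellow ones are decoys.

```bash
python3 - <<'E'
from h import *
np.set_printoptions(precision=4,suppress=True)
d,f=snap('top'); s,g=snap('side')
T=lambda x,y:(x/8+145-.44,y/8+155-.44)
S=lambda x,y:(x/8+260-.44,y/8+130-.44)
B=lambda x,y:(x/1.5625-.2,y/1.5625-.2)
print('rim FL FR RR',*onz(d,[T(120,462),T(675,496),T(698,165)],.06))
print('low top FL,RL',*onz(d,[T(80,328),T(97,88)],.193))
print('tall top FR,RR (top)',*onz(d,[T(650,365),T(660,105)],.218))
print('tall side FR,RR',*onz(s,[S(118,222),S(212,475)],.218))
print('low side FL(740,75) right joint',*onz(s,[S(735,72),S(637,98)],.193))
# labels: white tape strips on top
for nm,dd,im in(('top',d,f),('side',s,g)):
    hsv=cv2.cvtColor(im,cv2.COLOR_BGR2HSV)
    m=cv2.inRange(hsv,(20,140,80),(35,255,255))
    n,l,st,c=cv2.connectedComponentsWithStats(m)
    for i in range(1,n):
        if st[i,4]>60:
            print(nm,'yellow',st[i],c[i],onz(dd,[c[i]],.1)[0][:2])
print('pan top',*onz(d,[B(412,232),B(539,222),B(547,323),B(418,329)],.102))
print('pan side',*onz(s,[B(209,343),B(343,293),B(402,394),B(262,460)],.1))
print('2-view caps: spray',two(d,B(166,285),s,B(637,215)),'jar',two(d,B(606,259),s,B(164,440)))
print('ylw front corner tops two', two(d,B(262,397),s,B(483,133)))
E
```

```text
rim FL FR RR [0.4627 0.3295 0.06  ] [0.4416 0.0834 0.06  ] [0.59   0.0705 0.06  ]
low top FL,RL [0.5049 0.3166 0.193 ] [0.6039 0.3106 0.193 ]
tall top FR,RR (top) [0.4811 0.0845 0.218 ] [0.5857 0.0788 0.218 ]
tall side FR,RR [0.4837 0.0873 0.218 ] [0.5803 0.0793 0.218 ]
low side FL(740,75) right joint [0.5064 0.3221 0.193 ] [0.502  0.2845 0.193 ]
top yellow [ 62 112   8  96 661] [ 65.5053 159.5174] [0.655  0.6611]
top yellow [179 119  22  41 406] [187.9212 135.8966] [0.7282 0.222 ]
top yellow [166 252  27  33 485] [178.3546 266.2165] [0.274  0.2562]
side yellow [ 275   63   35   64 1408] [291.3949  95.375 ] [0.2643 0.2515]
side yellow [429 112  68  96 944] [462.6377 159.9386] [0.6737 0.655 ]
side yellow [ 322  193   46   55 1332] [343.3784 221.0075] [0.7016 0.2184]
pan top [ 0.6758 -0.0445  0.102 ] [ 0.6929 -0.3345  0.102 ] [ 0.4618 -0.3384  0.102 ] [ 0.4562 -0.0511  0.102 ]
pan side [ 0.4606 -0.3431  0.1   ] [ 0.4657 -0.076   0.1   ] [ 0.6874 -0.0488  0.1   ] [ 0.7011 -0.324   0.1   ]
2-view caps: spray (array([0.5581, 0.4884, 0.1685]), np.float64(0.004446214648005933)) jar (array([ 0.6025, -0.4767,  0.1114]), np.float64(0.006329783417405874))
ylw front corner tops two (array([0.318 , 0.2682, 0.2319]), np.float64(0.0036453212160586666))
```

Tray yaw is about -4.9° and its centre about (0.527,0.200). The low carton is at about (0.553,0.292) and the pan at about (0.573,-0.195). Next I compute the move in tool axes.

```bash
cat >> h.py <<'E'
YAW=np.radians(-4.9); TC=np.array([.527,.2003])
def loc2w(x,y): c,s=np.cos(YAW),np.sin(YAW); return TC+np.array([c*x-s*y,s*x+c*y])
def w2loc(p): c,s=np.cos(YAW),np.sin(YAW); d=np.asarray(p)[:2]-TC; return np.array([c*d[0]+s*d[1],-s*d[0]+c*d[1]])
def rep(target=None):
    s=readout.get_state(); q=R.from_quat(s['tcp_rot']); M=q.as_matrix()
    print('t',round(s['time'],2),'pos',s['eef_pos'].round(4),'loc',w2loc(s['eef_pos']).round(4),'toolx',M[:,0].round(3),'y',M[:,1].round(3),'z',M[:,2].round(3),'yaw of tool y',np.degrees(np.arctan2(M[1,1],M[0,1])).round(2),'F',s['contact_force'].round(2),'open',round(s['opening'],3))
    if target is not None: print('delta tool cm',(M.T@(np.array(target)-s['eef_pos'])*100).round(2))
E
python3 - <<'E'
from h import *
p=loc2w(.102,.094); rep([*p,.30]); print(p)
E
```

```text
t 0.2 pos [0.2068 0.6421 0.2304] loc [-0.3567  0.4128] toolx [-0.001 -0.001 -1.   ] y [ 0.307  0.952 -0.002] z [ 0.952 -0.307 -0.   ] yaw of tool y 72.14 F [ 0.01 -0.08 -0.11] open 1.002
delta tool cm [ -6.94 -20.79  51.85]
[0.63665641 0.28524393]
```

drive_tool:
  steps:
    - [-4,0,0,-6.5,0]
    - [-4,0,0,-6.5,0]
    - [0,0,0,0,0]

```text
time: 0.5
eef_pos: [0.2081, 0.6448, 0.3197]
tcp_rot: [0.034, 0.705, -0.025, 0.708]
contact_force: [-0.0, -0.0, 0.8]
opening: 0.518
```

```bash
python3 - <<'E'
from h import *
rep([*loc2w(.102,.094),.31])
E
```

```text
t 0.5 pos [0.2081 0.6448 0.3197] loc [-0.3557  0.4157] toolx [ 0.006  0.012 -1.   ] y [0.083 0.996 0.012] z [ 0.997 -0.083  0.005] yaw of tool y 85.23 F [-0.   -0.03  0.81] open 0.518
delta tool cm [  0.8  -32.28  45.69]
```

drive_tool:
  steps:
    - [0,-3.2,4.5,0,0]
    - [0,-3.2,4.5,0,0]
    - [0,-3.2,4.5,0,0]
    - [0,-3.2,4.5,0,0]
    - [0,-3.2,4.5,0,0]
    - [0,-3.2,4.5,0,0]
    - [0,-3.2,4.5,0,0]
    - [0,-3.2,4.5,0,0]
    - [0,-3.2,4.5,0,0]
    - [0,-3.2,4.5,0,0]

```text
time: 1.5
eef_pos: [0.5896, 0.3176, 0.3109]
tcp_rot: [0.03, 0.707, -0.03, 0.706]
contact_force: [0.6, 0.0, 0.4]
opening: 0.002
```

drive_tool:
  steps:
    - [0,0,0,0,0]
    - [0,0,0,0,0]

```text
time: 1.7
eef_pos: [0.589, 0.3182, 0.3103]
tcp_rot: [0.031, 0.707, -0.031, 0.706]
contact_force: [-0.4, 0.6, -0.1]
opening: -0.002
```

```bash
python3 - <<'E'
from h import *
rep([*loc2w(.102,.094),.17])
for n in('top','side'):
    d,f=snap(n); p=proj(d,[[*loc2w(.05,.09),.2]])[0].astype(int)
    x,y=np.clip(p-[64,48],0,[384,288]); cv2.imwrite(f'pics/b_{n}.png',cv2.resize(f[y:y+96,x:x+128],(400,300),interpolation=cv2.INTER_CUBIC)); print(n,x,y)
cv2.imwrite('pics/b.png',np.hstack([cv2.imread('pics/b_top.png'),cv2.imread('pics/b_side.png')]))
E
```

```text
t 1.7 pos [0.589  0.3182 0.3103] loc [0.0517 0.1227] toolx [-0.002 -0.    -1.   ] y [ 0.088  0.996 -0.   ] z [ 0.996 -0.088 -0.002] yaw of tool y 84.97 F [-0.42  0.64 -0.06] open -0.002
delta tool cm [14.02 -2.86  5.06]
top 99 122
side 289 117
```

View pics/b.png

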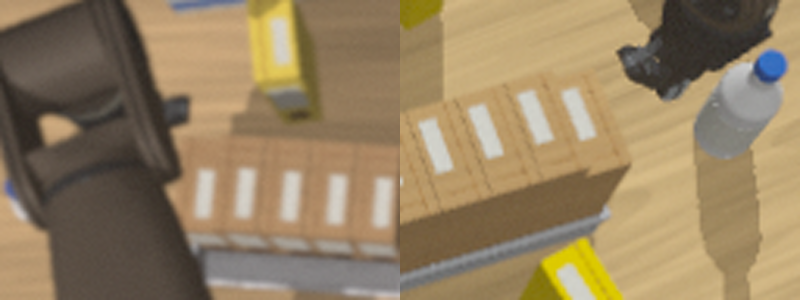

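The arm is above and to the left of the row, which is untouched. The low carton's top, at side-crop (580,110), steps down from its neighbour. Next I go behind it and down.

drive_tool:
  steps:
    - [0,-1.5,2.6,0,0]
    - [0,-1.4,2.5,0,0]
    - [0,0,0,0,0]
    - [3,0,0,0,0]
    - [3,0,0,0,0]
    - [3,0,0,0,0]
    - [0,0,0,0,0]
    - [0,0,0,0,0]

```text
time: 2.6
eef_pos: [0.6357, 0.2873, 0.2214]
tcp_rot: [0.029, 0.707, -0.029, 0.706]
contact_force: [-0.5, -0.3, -0.1]
opening: 0.0
```

```bash
python3 - <<'E'
from h import *
rep([*loc2w(.102,.094),.17])
P=readout.get_state()['eef_pos']
for n in('top','side'):
    d,f=snap(n); p=proj(d,[P])[0]; print(n,p,proj(d,[[*loc2w(.067,.094),.193]]))
    x,y=np.clip(p.astype(int)-[64,48],0,[384,288]); cv2.circle(f,tuple(p.astype(int)),1,(0,0,255)); cv2.imwrite(f'pics/b_{n}.png',cv2.resize(f[y:y+96,x:x+128],(400,300),interpolation=cv2.INTER_CUBIC))
cv2.imwrite('pics/b2.png',np.hstack([cv2.imread('pics/b_top.png'),cv2.imread('pics/b_side.png')]))
E
```

```text
t 2.6 pos [0.6357 0.2873 0.2214] loc [0.1008 0.096 ] toolx [-0.001 -0.    -1.   ] y [ 0.083  0.997 -0.   ] z [ 0.997 -0.083 -0.001] yaw of tool y 85.24 F [-0.53 -0.32 -0.06] open 0.0
delta tool cm [ 5.14 -0.2   0.12]
top [161.97674213 153.88572591] [[163.45749857 166.00523516]]
side [363.79565249 178.34284298] [[356.15832149 171.29377728]]
```

View pics/b2.png

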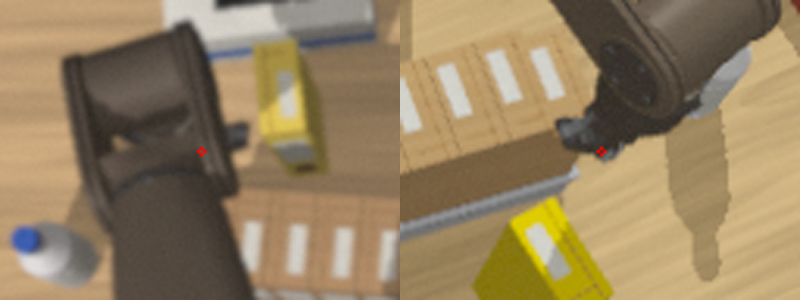

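```bash
python3 - <<'E'
from h import *
d,_=snap('top'); s,_=snap('side')
t=lambda x,y:(97+x/3.125,105+y/3.125); q=lambda x,y:(299+(x-400)/3.125,130+y/3.125)
for a,b in (((245,133),(562,125)),((245,140),(567,148))):
    P,e=two(d,t(*a),s,q(*b)); print(P,e,w2loc(P))
E
```

```text
[0.6282295  0.22518899 0.32703599] 0.0010281046995635574 [0.09873359 0.03344474]
[0.63455643 0.23598052 0.27841988] 0.005067622674877289 [0.10411562 0.04473725]
```

drive_tool:
  steps:
    - [2,0.2,0,0,0]
    - [2.1,0,0,0,0]
    - [0,0,0,0,0]
    - [0,0,-1,0,0]
    - [0,0,-1,0,0]
    - [0,0,-0.5,0,0]
    - [0,0,-0.5,0,0]
    - [0,0,0,0,0]

```text
time: 3.6
eef_pos: [0.6069, 0.2908, 0.1815]
tcp_rot: [0.03, 0.706, -0.03, 0.707]
contact_force: [1.3, 0.7, 0.5]
opening: -0.003
```

```bash
python3 - <<'E'
from h import *
rep([*loc2w(.0,.096),.18])
E
```

```text
t 3.6 pos [0.6069 0.2908 0.1815] loc [0.0719 0.097 ] toolx [ 0.002  0.001 -1.   ] y [0.084 0.996 0.001] z [ 0.996 -0.084  0.002] yaw of tool y 85.16 F [1.26 0.68 0.46] open -0.003
delta tool cm [ 0.14 -0.1  -7.19]
```

drive_tool:
  steps:
    - [0,0,-0.8,0,0]
    - [0,0,-0.8,0,0]
    - [0,0,-0.8,0,0]
    - [0,0,-0.8,0,0]
    - [0,0,-0.8,0,0]
    - [0,0,-0.8,0,0]

```text
time: 4.2
eef_pos: [0.5584, 0.2946, 0.1802]
tcp_rot: [0.03, 0.707, -0.03, 0.706]
contact_force: [-0.3, -0.0, 1.3]
opening: 0.003
```

drive_tool:
  steps:
    - [0,0,-0.7,0,0]
    - [0,0,-0.7,0,0]
    - [0,0,-0.7,0,0]
    - [0,0,-0.5,0,0]
    - [0,0,-0.5,0,0]
    - [0,0,-0.4,0,0]
    - [0,0,0,0,0]
    - [0,0,0,0,0]

```text
time: 5.0
eef_pos: [0.5245, 0.2975, 0.1804]
tcp_rot: [0.03, 0.706, -0.03, 0.707]
contact_force: [-0.1, 0.1, -0.6]
opening: -0.003
```

```bash
python3 - <<'E'
from h import *
rep([*loc2w(.0,.096),.18])
P=[*loc2w(-.03,.06),.15]
for n in('top','side'):
    d,f=snap(n); p=proj(d,[P])[0]
    x,y=np.clip(p.astype(int)-[64,64],0,[384,256]); print(n,x,y);cv2.imwrite(f'pics/b_{n}.png',cv2.resize(f[y:y+128,x:x+128],(400,400),interpolation=cv2.INTER_CUBIC))
cv2.imwrite('pics/b3.png',np.hstack([cv2.imread('pics/b_top.png'),cv2.imread('pics/b_side.png')]))
E
```

```text
t 5.0 pos [0.5245 0.2975 0.1804] loc [-0.0108  0.0967] toolx [ 0.  0. -1.] y [0.085 0.996 0.   ] z [ 0.996 -0.085  0.   ] yaw of tool y 85.14 F [-0.1   0.1  -0.63] open -0.003
delta tool cm [ 0.04 -0.07  1.08]
top 109 133
side 265 86
```

View pics/b3.png

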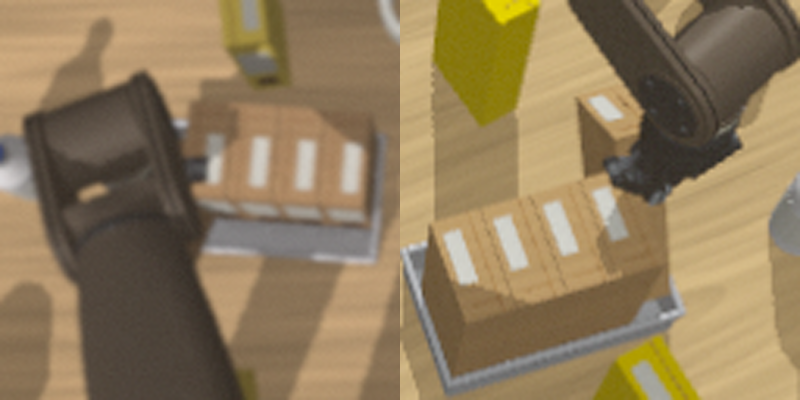

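The carton has tipped out and leans forward, its top at side crop (610,110), and the tall ones are in place. I retract upwards, open, and measure its lean.

drive_tool:
  steps:
    - [-4,0,0.3,0,0]
    - [-5,0,0,0,0]
    - [-5,0,0,0,1]
    - [-4,3,3,0,1]
    - [0,5,5,0,1]
    - [0,5,5,0,1]
    - [0,5,5,0,1]
    - [0,0,0,0,1]
    - [0,0,0,0,1]

```text
time: 6.0
eef_pos: [0.6705, 0.4177, 0.3503]
tcp_rot: [0.029, 0.708, -0.031, 0.705]
contact_force: [0.0, -0.2, -0.4]
opening: 0.999
```

```bash
python3 - <<'E'
from h import *
rep()
P=[*loc2w(-.05,.06),.15]
for n in('top','side'):
    d,f=snap(n); p=proj(d,[P])[0]
    x,y=np.clip(p.astype(int)-[40,40],0,[432,304]); print(n,x,y);cv2.imwrite(f'pics/raw_{n}2.png',f);cv2.imwrite(f'pics/b_{n}.png',cv2.resize(f[y:y+80,x:x+80],(400,400),interpolation=cv2.INTER_CUBIC))
    th=np.radians(36)
    c=[(-.031+u*np.cos(th)-h*np.sin(th),y,.003+u*np.sin(th)+h*np.cos(th)) for y in(.071,.117) for u,h in((0,.19),(.098,.19))]
    print('expected top corners at crop px',((proj(d,[[*loc2w(a,b),z] for a,b,z in c])-[x,y]+.5)*5).round(0).tolist())
cv2.imwrite('pics/b4.png',np.hstack([cv2.imread('pics/b_top.png'),cv2.imread('pics/b_side.png')]))
E
```

```text
t 6.0 pos [0.6705 0.4177 0.3503] loc [0.1244 0.2289] toolx [-0.005 -0.003 -1.   ] y [ 0.085  0.996 -0.003] z [ 0.996 -0.085 -0.005] yaw of tool y 85.15 F [ 0.03 -0.24 -0.35] open 0.999
top 133 163
expected top corners at crop px [[172.0, 343.0], [165.0, 214.0], [103.0, 339.0], [93.0, 210.0]]
side 287 104
expected top corners at crop px [[168.0, 63.0], [233.0, 133.0], [238.0, 43.0], [307.0, 112.0]]
```

View pics/b4.png

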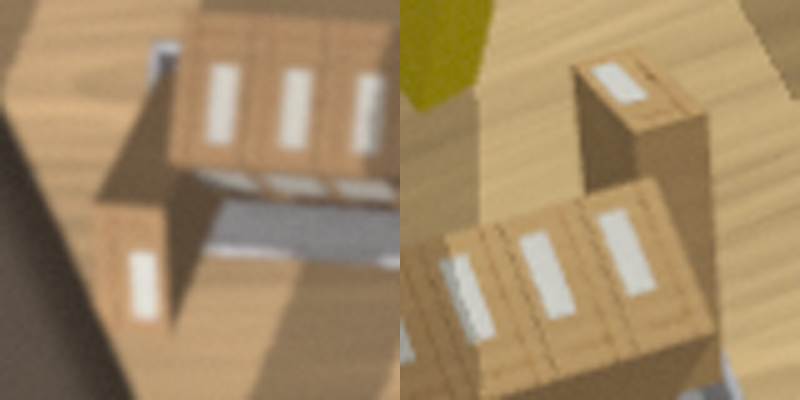

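The lean matches 36° well: side-crop top corners at (574,66), (633,133) and (707,115), against expected (568,63), (633,133) and (707,112). Next I move above the grasp point.

drive_tool:
  steps:
    - [0,-2.7,-4.3,0,1]
    - [0,-2.7,-4.3,0,1]
    - [0,-2.7,-4.3,0,1]
    - [0,-2.7,-4.3,0,1]
    - [0,-2.7,-4.3,0,1]
    - [0,0,0,0,1]
    - [0,0,0,0,1]

```text
time: 6.8
eef_pos: [0.4459, 0.302, 0.3575]
tcp_rot: [0.031, 0.705, -0.029, 0.708]
contact_force: [0.3, -0.3, 0.6]
opening: 1.001
```

```bash
python3 - <<'E'
from h import *
rep([*loc2w(-.09,.094),.149])
E
```

```text
t 6.8 pos [0.4459 0.302  0.3575] loc [-0.0895  0.0944] toolx [ 0.006  0.002 -1.   ] y [0.085 0.996 0.003] z [ 0.996 -0.085  0.005] yaw of tool y 85.12 F [ 0.34 -0.34  0.6 ] open 1.001
delta tool cm [20.84 -0.1  -0.17]
```

drive_tool:
  steps:
    - [0,-0.1,0,0,1]
    - [4,0,0,0,1]
    - [4,0,0,0,1]
    - [4,0,0,0,1]
    - [3,0,0,0,1]
    - [2,0,0,0,1]
    - [2,0,0,0,1]
    - [1.0,0,0,0,1]
    - [0.8,0,0,0,1]
    - [0,0,0,0,1]

```text
time: 7.8
eef_pos: [0.4478, 0.3019, 0.146]
tcp_rot: [0.03, 0.707, -0.03, 0.706]
contact_force: [0.0, 0.3, 0.2]
opening: 0.999
```

```bash
python3 - <<'E'
from h import *
rep([*loc2w(-.09,.094),.149])
E
```

```text
t 7.8 pos [0.4478 0.3019 0.146 ] loc [-0.0876  0.0945] toolx [-0.001 -0.    -1.   ] y [ 0.085  0.996 -0.001] z [ 0.996 -0.085 -0.001] yaw of tool y 85.13 F [0.01 0.3  0.19] open 0.999
delta tool cm [-0.3  -0.05 -0.24]
```

drive_tool:
  steps:
    - [-0.3,0,-0.2,0,0.7]
    - [0,0,0,0,0.3]
    - [0,0,0,0,0.3]
    - [0,0,0,0,0.3]
    - [0,0,0,0,0.3]
    - [0,0,0,0,0.3]
  force: 25

```text
time: 8.4
eef_pos: [0.4463, 0.3023, 0.1509]
tcp_rot: [0.03, 0.706, -0.03, 0.707]
contact_force: [-1.3, -0.6, 5.3]
opening: 0.532
```

drive_tool:
  steps:
    - [-0.5,0,0,0,0.3]
    - [-0.5,0,0,0,0.3]
    - [-1,0,0,0,0.3]
    - [-1,0,0,0,0.3]
    - [-1,0,0,0,0.3]
    - [-1,0,0,0,0.3]
    - [0,0,0,0,0.3]

```text
time: 9.1
eef_pos: [0.4468, 0.3025, 0.2022]
tcp_rot: [0.031, 0.705, -0.029, 0.708]
contact_force: [0.2, 0.4, -2.3]
opening: 0.536
```

```bash
python3 - <<'E'
from h import *
rep([*loc2w(-.09,.094),.149])
E
```

```text
t 9.1 pos [0.4468 0.3025 0.2022] loc [-0.0887  0.095 ] toolx [ 0.004  0.002 -1.   ] y [0.085 0.996 0.002] z [ 0.996 -0.085  0.004] yaw of tool y 85.14 F [ 0.2   0.43 -2.26] open 0.536
delta tool cm [ 5.32 -0.11 -0.15]
```

Held (2.3 N, the carton's weight). I lift higher and check the tilt.

drive_tool:
  steps:
    - [-2,0,0,0,0.3]
    - [-3,0,0,0,0.3]
    - [-3,0,0,0,0.3]
    - [-3,0,0,0,0.3]
    - [-3,0,0,0,0.3]
    - [-3,0,0,0,0.3]
    - [-3,0,0,0,0.3]
    - [-2,0,0,0,0.3]
    - [0,0,0,0,0.3]
    - [0,0,0,0,0.3]

```text
time: 10.1
eef_pos: [0.4454, 0.302, 0.4188]
tcp_rot: [0.03, 0.707, -0.03, 0.706]
contact_force: [-0.3, -0.0, -3.2]
opening: 0.536
```

```bash
python3 - <<'E'
from h import *
rep()
P=readout.get_state()['eef_pos']-[0,0,.06]
for n in('top','side'):
    d,f=snap(n); p=proj(d,[P])[0]
    x,y=np.clip(p.astype(int)-[50,50],0,[412,284]); print(n,x,y);cv2.imwrite(f'pics/b_{n}.png',cv2.resize(f[y:y+100,x:x+100],(400,400),interpolation=cv2.INTER_CUBIC))
cv2.imwrite('pics/b5.png',np.hstack([cv2.imread('pics/b_top.png'),cv2.imread('pics/b_side.png')]))
E
```

```text
t 10.1 pos [0.4454 0.302  0.4188] loc [-0.09    0.0943] toolx [-0.001 -0.    -1.   ] y [ 0.085  0.996 -0.   ] z [ 0.996 -0.085 -0.001] yaw of tool y 85.13 F [-0.33 -0.01 -3.16] open 0.536
top 95 158
side 297 43
```

View pics/b5.png

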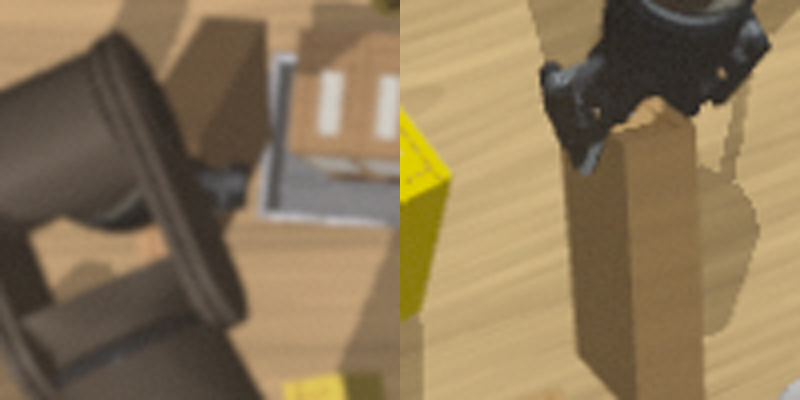

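```bash
python3 - <<'E'
from h import *
d,f=snap('side'); cv2.imwrite('pics/raw_side3.png',f)
for th in (0,5,10,15,20,36):
  t=np.radians(th); o=[]
  for y,u,h in ((.117,.049,.023),(.117,.049,-.10),(.071,.049,.023),(.071,.049,-.10),(.071,-.049,-.1)):
    x=u*np.cos(t)-h*np.sin(t); z=u*np.sin(t)+h*np.cos(t)
    p=proj(d,[[*loc2w(-.09+x,y),.442+z]])[0]; o.append(((p-[297,43])*4+[400,0]).round().tolist())
  print(th,o)
E
```

```text
0 [[705.0, 170.0], [657.0, 271.0], [633.0, 189.0], [591.0, 290.0], [535.0, 164.0]]
5 [[705.0, 163.0], [663.0, 279.0], [633.0, 182.0], [598.0, 298.0], [539.0, 178.0]]
10 [[705.0, 155.0], [670.0, 286.0], [633.0, 175.0], [604.0, 305.0], [544.0, 192.0]]
15 [[704.0, 148.0], [677.0, 291.0], [632.0, 168.0], [611.0, 310.0], [548.0, 206.0]]
20 [[704.0, 140.0], [684.0, 296.0], [631.0, 160.0], [617.0, 315.0], [553.0, 219.0]]
36 [[699.0, 114.0], [705.0, 302.0], [627.0, 134.0], [637.0, 321.0], [571.0, 258.0]]
```

The rear edges (693,122)→(705,400) match a 36° tilt, so the pads' friction holds it there. Gravity can be made to swing it upright: relax the grip to 20 N and jog fore and aft in free air.

drive_tool:
  steps:
    - [0,0,0,0,0.3]
    - [-2,0,4,0,0.3]
    - [0,0,-4,0,0.3]
    - [0,0,4,0,0.3]
    - [0,0,-4,0,0.3]
    - [0,0,4,0,0.3]
    - [0,0,-4,0,0.3]
    - [0,0,4,0,0.3]
    - [0,0,0,0,0.3]
    - [0,0,0,0,0.3]
  force: 20

```text
time: 11.25
eef_pos: [0.4855, 0.2985, 0.4383]
tcp_rot: [0.03, 0.707, -0.031, 0.706]
contact_force: [-0.2, -0.4, -2.0]
opening: 0.535
```

```bash
cat > tilt.py <<'E'
from h import *
# tilt from the long right-hand (outer rear) edge in the side view
import sys
rep(); st=readout.get_state(); P=st['eef_pos']; M=R.from_quat(st['tcp_rot']).as_matrix()
d,f=snap('side'); g=P+[0,0,.023]
def pt(u,y,h,th):
    t=np.radians(th); return g+M[:,2]*(u*np.cos(t)-h*np.sin(t))+M[:,1]*y+np.array([0,0,u*np.sin(t)+h*np.cos(t)])
p=proj(d,[g-[0,0,.05]])[0]; x,y=np.clip(p.astype(int)-[50,50],0,[412,284])
c=cv2.resize(f[y:y+100,x:x+100],(400,400),interpolation=cv2.INTER_CUBIC)
for th,col in ((0,(0,0,255)),(18,(0,255,255)),(36,(255,0,0))):
    q=proj(d,[pt(.049,.023,h,th) for h in(.023,-.167)]); q=((q-[x,y]+.5)*4).astype(int)
    cv2.line(c,tuple(map(int,q[0])),tuple(map(int,q[1])),col,1)
cv2.imwrite(sys.argv[1],c)
E
python3 tilt.py pics/t1.png
```

```text
t 11.25 pos [0.4855 0.2985 0.4383] loc [-0.0497  0.0943] toolx [-0.003 -0.001 -1.   ] y [ 0.085  0.996 -0.001] z [ 0.996 -0.085 -0.002] yaw of tool y 85.1 F [-0.22 -0.38 -1.99] open 0.535
```

View pics/t1.png

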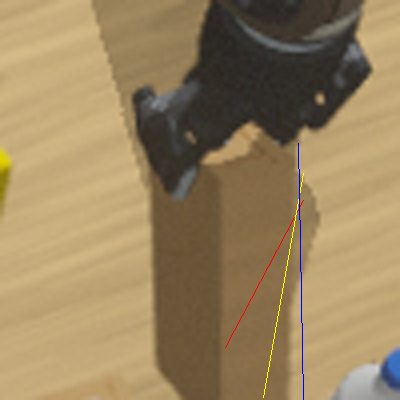

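Tilt is now about 32° (right edge slope -7/260, between the 36° and 18° lines), so jogging is slow. I'll right it instead by pivoting the lower edge on the pan with the grip as a hinge, going to the pan first.

drive_tool:
  steps:
    - [0,-3,0,0,0.3]
    - [0,-4.5,0,0,0.3]
    - [0,-4.5,0,0,0.3]
    - [0,-4.5,0,0,0.3]
    - [0,-4.5,0,0,0.3]
    - [0,-4.5,0,0,0.3]
    - [0,-4.5,0.5,0,0.3]
    - [0,-4.5,0.5,0,0.3]
    - [0,-4.5,0.5,0,0.3]
    - [0,-4.5,0.5,0,0.3]

```text
time: 12.3
eef_pos: [0.468, -0.1378, 0.4407]
tcp_rot: [0.03, 0.706, -0.03, 0.707]
contact_force: [0.5, -0.1, -1.3]
opening: 0.539
```

drive_tool:
  steps:
    - [0,-4,0,0,0.3]
    - [0,-2,0,0,0.3]
    - [0,0,0,0,0.3]
    - [0,0,0,0,0.3]

```text
time: 12.7
eef_pos: [0.4632, -0.1959, 0.4401]
tcp_rot: [0.03, 0.706, -0.03, 0.707]
contact_force: [0.3, -0.3, -2.5]
opening: 0.538
```

```bash
cat > edge.py <<'E'
from h import *
st=readout.get_state(); P=st['eef_pos']; M=R.from_quat(st['tcp_rot']).as_matrix(); rep([.46,-.195,.30])
g=P+[0,0,.023]
def pt(u,y,h,th):
    t=np.radians(th); return g+M[:,2]*(u*np.cos(t)-h*np.sin(t))+M[:,1]*y+np.array([0,0,u*np.sin(t)+h*np.cos(t)])
for n in('side','top'):
    d,f=snap(n); cv2.imwrite(f'pics/e_{n}.png',f)
    L=cv2.createLineSegmentDetector().detect(cv2.cvtColor(f,cv2.COLOR_BGR2GRAY))[0].reshape(-1,4)
    for name,u,y in (('rear+y',.049,.023),('rear-y',.049,-.023),('front+y',-.049,.023),('front-y',-.049,-.023)):
        best=[]
        for th in np.arange(-6,42,.5):
            a,b=proj(d,[pt(u,y,.0,th),pt(u,y,-.167,th)]); n_=np.array([-(b-a)[1],(b-a)[0]])/np.linalg.norm(b-a); w=(b-a)/np.linalg.norm(b-a)
            for l in L:
                s=l.reshape(2,2); v=s[1]-s[0]; ln=np.linalg.norm(v)
                m=((s.mean(0)-a)@w)/np.linalg.norm(b-a)
                if ln>12 and 0<m<1: 
                    e=np.abs((s-a)@n_).max()
                    if e<2.5: best.append((e,th,round(ln)))
        best.sort(); print(n,name,[(round(float(e),2),float(t),int(l)) for e,t,l in best[:4]])
E
python3 edge.py
```

```text
t 12.7 pos [ 0.4632 -0.1959  0.4401] loc [-0.0297 -0.4002] toolx [ 0.001  0.    -1.   ] y [0.085 0.996 0.   ] z [ 0.996 -0.085  0.001] yaw of tool y 85.1 F [ 0.32 -0.33 -2.53] open 0.538
delta tool cm [14.01  0.06 -0.34]
side rear+y [(0.84, 23.0, 17), (0.86, 22.5, 17), (0.87, 23.5, 17), (0.89, 38.0, 54)]
side rear-y [(0.22, 31.0, 35), (0.23, 31.5, 35), (0.23, 32.0, 35), (0.24, 32.5, 35)]
side front+y [(0.18, 40.5, 32), (0.18, 40.0, 32), (0.19, 39.5, 32), (0.19, 39.0, 32)]
side front-y []
top rear+y [(0.72, -6.0, 41), (0.99, -5.5, 41), (1.29, -5.0, 41), (1.6, -4.5, 41)]
top rear-y []
top front+y []
top front-y [(0.74, 10.0, 13), (0.78, 9.5, 13), (0.8, 10.5, 13), (0.87, 11.0, 13)]
```

drive_tool:
  steps:
    - [3,0,0.5,0,0.3]
    - [4,0,0.5,0,0.3]
    - [4,0,0,0,0.3]
    - [3,0,0,0,0.3]
    - [2,0,0,0,0.3]
    - [1,0,0,0,0.3]
    - [0.8,0,0,0,0.3]
    - [0,0,0,0,0.3]
    - [0,0,0,0,0.3]

```text
time: 13.7
eef_pos: [0.474, -0.1972, 0.263]
tcp_rot: [0.029, 0.706, -0.03, 0.707]
contact_force: [-0.2, -1.1, -1.7]
opening: 0.537
```

drive_tool:
  steps:
    - [0.3,0,0,0,0.3]
    - [0.3,0,0,0,0.3]
    - [0,0,0,0,0.3]

```text
time: 14.0
eef_pos: [0.4734, -0.1972, 0.2556]
tcp_rot: [0.03, 0.706, -0.03, 0.707]
contact_force: [-0.4, 0.4, -1.7]
opening: 0.534
```

drive_tool:
  steps:
    - [0.3,0,0,0,0.3]
    - [0.2,0,0,0,0.3]
    - [0,0,0,0,0.3]

```text
time: 14.3
eef_pos: [0.4739, -0.1974, 0.2553]
tcp_rot: [0.029, 0.706, -0.03, 0.707]
contact_force: [-5.9, 1.8, 11.8]
opening: 0.535
```

drive_tool:
  steps:
    - [0.2,0,0,0,0.3]
    - [0.1,0,0,0,0.3]
    - [0,0,0,0,0.3]

```text
time: 14.6
eef_pos: [0.4747, -0.1978, 0.2553]
tcp_rot: [0.029, 0.705, -0.031, 0.708]
contact_force: [-5.9, 3.5, 20.0]
opening: 0.534
```

Contact on the pan at TCP z=0.255, pressing 20 N. Now I follow the arc.

drive_tool:
  steps:
    - [-0.3,0,0.8,0,0.3]
    - [-0.25,0,0.8,0,0.3]
    - [-0.2,0,0.8,0,0.3]

```text
time: 14.9
eef_pos: [0.4981, -0.1995, 0.2591]
tcp_rot: [0.029, 0.706, -0.031, 0.707]
contact_force: [-2.8, 0.9, 5.4]
opening: 0.534
```

```bash
python3 edge.py | head -5
```

```text
t 14.9 pos [ 0.4981 -0.1995  0.2591] loc [ 0.0053 -0.4008] toolx [ 0.002 -0.002 -1.   ] y [ 0.085  0.996 -0.001] z [ 0.996 -0.085  0.003] yaw of tool y 85.14 F [-2.79  0.87  5.4 ] open 0.534
delta tool cm [-4.1   0.12 -3.82]
side rear+y [(1.95, 41.5, 43), (1.95, 41.0, 43), (1.95, 40.5, 43), (1.95, 40.0, 43)]
side rear-y [(0.07, 27.0, 42), (0.07, 27.5, 42), (0.08, 26.5, 42), (0.08, 28.0, 42)]
side front+y [(0.32, 37.0, 43), (0.33, 37.5, 43), (0.34, 38.0, 43), (0.35, 38.5, 43)]
```

drive_tool:
  steps:
    - [0,0,0.5,0,0.3]
    - [0.1,0,0.5,0,0.3]
    - [0,0,0.5,0,0.3]
    - [0,0,0.5,0,0.3]

```text
time: 15.4
eef_pos: [0.519, -0.2014, 0.2595]
tcp_rot: [0.029, 0.704, -0.031, 0.708]
contact_force: [-2.5, 2.3, 10.4]
opening: 0.536
```

```bash
python3 edge.py | head -5
```

```text
t 15.4 pos [ 0.519  -0.2014  0.2595] loc [ 0.0263 -0.4009] toolx [ 0.006 -0.002 -1.   ] y [ 0.085  0.996 -0.002] z [ 0.996 -0.085  0.006] yaw of tool y 85.13 F [-2.5   2.28 10.41] open 0.536
delta tool cm [-4.09  0.13 -5.9 ]
side rear+y [(0.81, 41.5, 20), (0.82, 41.0, 20), (0.82, 40.5, 20), (0.83, 40.0, 20)]
side rear-y [(0.06, 19.0, 43), (0.07, 19.5, 43), (0.08, 18.5, 43), (0.12, 18.0, 43)]
side front+y [(0.54, 31.0, 42), (0.54, 31.5, 42), (0.55, 32.0, 42), (0.56, 32.5, 42)]
```

The pivot works; tilt is down to about 19°. Continuing.

drive_tool:
  steps:
    - [0,0,0.5,0,0.3]
    - [0,0,0.5,0,0.3]
    - [0,0,0.5,0,0.3]
    - [0.05,0,0.5,0,0.3]
    - [0.05,0,0.5,0,0.3]
    - [0.05,0,0.4,0,0.3]

```text
time: 16.1
eef_pos: [0.5477, -0.2038, 0.2567]
tcp_rot: [0.029, 0.705, -0.031, 0.708]
contact_force: [-1.6, 1.4, 7.4]
opening: 0.533
```

```bash
python3 edge.py | head -5
```

```text
t 16.1 pos [ 0.5477 -0.2038  0.2567] loc [ 0.0552 -0.4008] toolx [ 0.005 -0.002 -1.   ] y [ 0.085  0.996 -0.001] z [ 0.996 -0.085  0.005] yaw of tool y 85.13 F [-1.59  1.43  7.38] open 0.533
delta tool cm [-4.37  0.12 -8.79]
side rear+y []
side rear-y [(0.04, 21.0, 18), (0.05, 21.5, 18), (0.06, 20.5, 18), (0.06, 22.0, 18)]
side front+y [(0.77, 27.0, 33), (0.77, 26.5, 33), (0.78, 27.5, 33), (0.79, 28.0, 33)]
```

```bash
python3 tilt.py pics/t2.png
```

```text
t 16.2 pos [ 0.548  -0.2038  0.2566] loc [ 0.0554 -0.4008] toolx [ 0.006 -0.002 -1.   ] y [ 0.085  0.996 -0.001] z [ 0.996 -0.085  0.006] yaw of tool y 85.13 F [-0.46  0.98  7.14] open 0.533
```

View pics/t2.png

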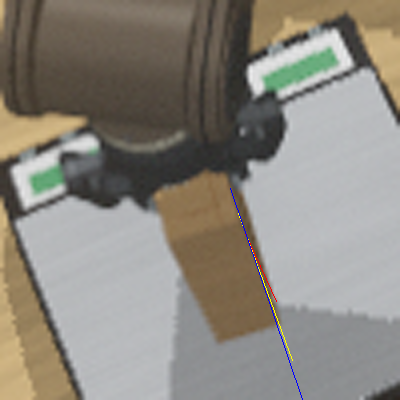

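The rear-bottom corner is at crop (278,322), between the 0° end (277,300) and the 18° end (293,360). That gives about 6.5° tilt, so the last part of the arc follows.

drive_tool:
  steps:
    - [0.08,0,0.4,0,0.3]
    - [0.08,0,0.4,0,0.3]
    - [0.1,0,0.4,0,0.3]
    - [0.1,0,0.4,0,0.3]
    - [0,0,0,0,0.3]

```text
time: 16.75
eef_pos: [0.5641, -0.2051, 0.253]
tcp_rot: [0.029, 0.704, -0.031, 0.709]
contact_force: [0.7, 1.3, 6.8]
opening: 0.535
```

drive_tool:
  steps:
    - [0.1,0,0.3,0,0.3]
    - [0.1,0,0.2,0,0.3]
    - [0,0,0,0,0.3]

```text
time: 17.05
eef_pos: [0.5693, -0.2056, 0.2515]
tcp_rot: [0.029, 0.704, -0.031, 0.709]
contact_force: [1.5, 2.4, 7.8]
opening: 0.532
```

```bash
cat > corner.py <<'E'
from h import *
rep(); d,f=snap('side'); k=cv2.cvtColor(f,cv2.COLOR_BGR2HSV)
P=readout.get_state()['eef_pos']; c=proj(d,[[P[0]+.05,P[1],.13]])[0]
m=cv2.inRange(k,(5,60,40),(25,255,255)); n,l,s,ce=cv2.connectedComponentsWithStats(m)
i=l[int(c[1]),int(c[0])]; pts=np.argwhere(l==i)[:,::-1]
h=cv2.convexHull(pts.astype(np.int32)); a=cv2.approxPolyDP(h,2,True).reshape(-1,2)
print('label',i,s[i],'hull',a.tolist()); 
print('pan-plane pts',onz(d,a+0.0,.102)[:,:2].round(3).tolist())
E
python3 corner.py
```

```text
t 17.05 pos [ 0.5693 -0.2056  0.2515] loc [ 0.0768 -0.4008] toolx [ 0.007 -0.002 -1.   ] y [ 0.085  0.996 -0.002] z [ 0.996 -0.085  0.007] yaw of tool y 85.13 F [1.52 2.36 7.83] open 0.532
label 264 [173 217  29  36 627] hull [[201, 247], [187, 252], [177, 236], [173, 223], [190, 217], [194, 222]]
pan-plane pts [[0.613, -0.19], [0.611, -0.232], [0.557, -0.242], [0.516, -0.24], [0.518, -0.188], [0.537, -0.183]]
```

drive_tool:
  steps:
    - [0.15,0,0,0,0.3]
    - [0,0,0,0,0.3]
    - [-0.3,0,0,0,0.3]
    - [0,0,0,0,0.55]
    - [0,0,0,0,0.58]
    - [0,0,0,0,0.62]
    - [0,0,0,0,0.7]
    - [0,0,0,0,0.9]
    - [0,0,0,0,0.9]

```text
time: 18.0
eef_pos: [0.567, -0.205, 0.2483]
tcp_rot: [0.03, 0.707, -0.03, 0.706]
contact_force: [-1.4, -0.2, -0.2]
opening: 0.9
```

```bash
python3 corner.py
```

```text
t 18.0 pos [ 0.567  -0.205   0.2483] loc [ 0.0744 -0.4004] toolx [-0.  0. -1.] y [0.085 0.996 0.   ] z [ 0.996 -0.085 -0.   ] yaw of tool y 85.14 F [-1.4  -0.21 -0.18] open 0.9
label 216 [174 216  28  36 627] hull [[201, 247], [187, 251], [177, 236], [174, 221], [192, 216]]
pan-plane pts [[0.613, -0.19], [0.609, -0.231], [0.557, -0.242], [0.512, -0.235], [0.518, -0.182]]
```

Released with hardly any motion. I withdraw upwards and clear.

drive_tool:
  steps:
    - [-1,0,0,0,0.9]
    - [-2,0,0,0,0.9]
    - [-4,0,0,0,0.9]
    - [-4,0,0,0,0.9]
    - [-4,0,0,0,0.9]
    - [-3,4,0,0,0.9]
    - [0,4.5,0,0,0.9]
    - [0,4.5,0,0,0.9]
    - [0,4.5,0,0,0.9]
    - [0,4.5,0,0,0.9]

```text
time: 19.05
eef_pos: [0.5855, 0.0159, 0.4298]
tcp_rot: [0.03, 0.706, -0.03, 0.707]
contact_force: [0.9, -0.0, 0.3]
opening: 0.902
```

drive_tool:
  steps:
    - [0,4.5,0,0,0.9]
    - [0,4.5,0,0,0.9]
    - [0,4.5,0,0,0.9]
    - [0,0,0,0,0.9]
    - [0,0,0,0,0.9]

```text
time: 19.55
eef_pos: [0.5969, 0.1496, 0.4292]
tcp_rot: [0.029, 0.706, -0.029, 0.707]
contact_force: [-0.7, -0.4, -0.6]
opening: 0.899
```

```bash
python3 - <<'E'
from h import *
rep(); o=[]
YW=np.radians(-4.9)
for n in('top','side'):
    d,f=snap(n)
    p=proj(d,[[.565,0,.1]])[0]
    for C,z0,z1,w in (((.5665,-.205),.102,.292,.098),):
        q=[[C[0]+a*np.cos(YW)-b*np.sin(YW),C[1]+a*np.sin(YW)+b*np.cos(YW),z] for z in(z0,z1) for a,b in((-.049,-.023),(.049,-.023),(.049,.023),(-.049,.023))]
        print(n,'expected corners',proj(d,q).round(1).tolist())
    x,y=np.clip((p-[110,90]).astype(int),0,[292,204]); print(n,x,y)
    o.append(cv2.resize(f[y:y+180,x:x+220],(400,327),interpolation=cv2.INTER_CUBIC))
    k=cv2.cvtColor(f,cv2.COLOR_BGR2HSV); m=cv2.inRange(k,(5,60,40),(25,255,255)); nn,l,s,ce=cv2.connectedComponentsWithStats(m)
    c=proj(d,[[.5665,-.205,.29]])[0] if n=='top' else proj(d,[[.6165,-.209,.2]])[0]
    i=l[int(c[1])+ (0),int(c[0])+ (8 if n=='top' else 0)]
    if i: print('hull',cv2.approxPolyDP(cv2.convexHull(np.argwhere(l==i)[:,::-1].astype(np.int32)),1.5,True).reshape(-1,2).tolist())
cv2.imwrite('pics/final.png',np.hstack(o))
E
```

```text
t 19.55 pos [0.5969 0.1496 0.4292] loc [ 0.074  -0.0445] toolx [ 0.001 -0.001 -1.   ] y [ 0.083  0.997 -0.   ] z [ 0.997 -0.083  0.001] yaw of tool y 85.26 F [-0.66 -0.37 -0.58] open 0.899
top expected corners [[316.4, 192.0], [317.4, 164.4], [304.3, 163.6], [303.2, 191.2], [326.7, 183.2], [327.6, 151.6], [312.7, 150.6], [311.5, 182.3]]
top 141 89
side expected corners [[178.2, 220.8], [187.3, 252.7], [202.9, 247.8], [193.5, 216.1], [167.2, 201.1], [177.4, 237.6], [195.5, 232.0], [184.9, 195.7]]
side 146 117
hull [[201, 247], [188, 251], [185, 249], [177, 236], [168, 201], [184, 196], [192, 215]]
```

View pics/final.png

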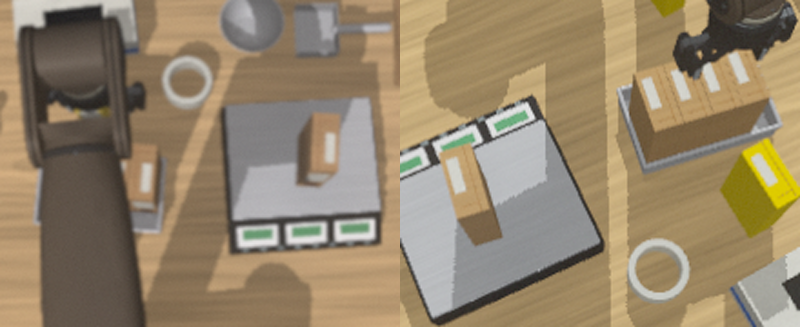

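Upright: the hull (168,201), (177,236), (188,251), (201,247) is within about 1 px of the upright prediction. It is centred about 15 mm from the pan's centre, and the four tall cartons stand in place. Handing in.

```bash
python3 -c "
from plant import sign_off; print(sign_off())"
```

```text
the job is handed in; nothing more can be done
None
```

The low carton (leftmost place in the tray, y = +94 mm) is standing upright on the scale's pan, and the job is handed in at about 20 s. The sign-off gave no verdict.

- **What I did:** I tipped it out by its top until it leaned on the tray's front rim at about 36°. I then lifted it out and stood it up on the pan by pivoting its lower edge there, because the pads held it tilted after the lift. Jogging the arm to swing it upright only took off about 4°, so I changed to the pivot. The largest pan force I read was about 20 N.
- **Last checks:** In the side view the carton's outline is within about 1 px of an upright one, and it sits about 15 mm from the estimated pan centre. It hardly moved on release, and the gripper was well clear.
- **Less certain:**
  - My pan-centre estimates from the two cameras differed by about 9 mm, well inside the 45 mm tolerance.
  - The automatic edge-tilt readout disagreed with the picture near the end (21° against about 6.5°). I went by the picture and the no-slip geometry.
  - The tall cartons looked in place by eye, and the tape roll looked untouched. I did not measure either. The bottle and jar were not in the final picture.

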